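# Balance the centrifuge load on the two-tray balance

### The arm

A 7-joint arm with a two-finger parallel gripper is mounted at the origin on a cart in front of the work surface, level with it; the furniture and walls round the work are solid. World frame = base frame: x ahead of the robot, y to its left, z up, the work surface at z = 0. Lengths are in mm, angles in rad, forces in N, time in s.
With the tool pointing down it reaches from about 400 to 900 mm from the base axis. Payload 5.6 kg.
Tool frame: the origin (TCP) lies midway between the tips of the shut fingers; the grasp point (between the pads) lies 19 mm behind it; x points along the fingers, y is the direction in which the jaws open and shut, and the axes are right-handed (so a half turn about x gives the same grasp; the last joint's range is limited). The gripper opens to 92 mm and grips with 3 to 60 N. Pads are 20 mm wide; open, the fingers measure 128 mm over their backs; the gripper's body (75 mm by 189 mm) begins 69 mm behind the grasp point.
Start: joints at [1.118, 0.468, -0.012, 1.603, 0.006, 1.071, -0.056], TCP at [258.937, -596.205, 214.592] pointing down, gripper open.
Joint ranges: [-2.53, 2.53], [-0.31, 2.02], [-1.57, 1.55], [0.28, 2.44], [-1.29, 4.43], [0.15, 1.84], [-2.92, 2.92]. Speed limits (rad/s): [2.57, 2.57, 3.14, 3.14, 3.14, 3.14, 3.14].

### API

Orientations are given as a rotation vector (axis times angle).
In Python, from cell import robot, grip, kin, viewer gives the robot as it stands. Calls block until the motion is done:
- robot.movep(position, orientation): joint-space move of the TCP to a pose.
- robot.servo_line(position, feed=150, rotation=None): straight line of the TCP; rotation=None keeps the orientation; feed is the mean speed in mm/s.
- robot.goto_joints(angles): joint-space move.
- grip(opening, newtons=None): opening from 0.0 (shut) to 1.0 (fully open); newtons is the grip in N (None keeps the last); returns when the fingers have stopped.
- robot.hold(seconds).
- kin.ik(position, orientation): joint angles nearest the present ones, or None.
- robot.observe(): the state.
- viewer.read_camera(name): name is "scene" or "side" or "wrist"; returns the picture (400x640x3 uint8, red, green, blue); there is no depth.
- viewer.camera_info(name): a dict with "camera_matrix" (3x3 intrinsics, pixels), "R" (3x3) and "t" (3): a world point X has camera coordinates R X + t. Camera axes: x right, y down, z forward; pixel columns grow to the right and rows downward; lengths in mm; the calibration is good to about 2 mm. The wrist camera is an equidistant fisheye: a pixel r from the principal point sees the ray r / f radians off the axis. A picture is of the moment at which its call begins: read the wrist's pose just before it. camera_info takes no time and is no camera call; for the wrist camera it gives the pose at the moment of the call.
A pose or a line that the arm cannot do raises robot.IKError and nothing moves.
- robot.job_done(): hands the job in, once; it reports no verdict.
Trained networks look in the newest picture that a camera, given by its name, has taken for a name from the list of things; names that differ only in an ending like _2 or _b are one class to them, and where a whole thing is asked for, a point or a joint stands for the part that bears it (a point fixed in the world has none). Each returns a list of dicts, best first, with "confidence" (0 to 1); they miss things now and then, are a little off and sometimes report something else, mostly with a low value. They report only what shows in the picture. A call takes as long as a camera call. They do not tell look-alikes from the thing itself.
- viewer.silhouettes(name, camera): "mask" (400x640 bool, what is visible of it).
- viewer.pinpoint(name, camera): "at" ([x, y, z] in mm, in the coordinates of the camera as it stood for that picture, good to about 4 mm: a listed point, or the origin of a listed thing).
The state is a dict: "t": time; "joints": joint angles; "joint_velocities": joint speeds; "joint_torque": joint torques, N m; "tcp_pos": TCP position; "tcp_rot": TCP orientation; "contact_force": force on the tool from outside, world axes, zero at the start; "wrist_torque": the same for the moment, N m; "grip_width": opening from 0.0 (shut) to 1.0 (fully open).
Only numpy, scipy, OpenCV 4.12 (cv2) and the standard library are available. Lean on these libraries where they do the work, as an engineer would, in place of code of your own. Each camera call takes 0.05 s, during which the arm holds its last target.

### The job

The two trays of the load balance stand at different heights: move the green-banded sample pot, which shares a tray with the amber bottle, into the empty orange well of the other tray, seated fully down and upright, so that both trays come level. Leave the bottle and the other pot in their wells. The orange well is never quite where it is marked, so feel for it with the pot, gently: do not press the trays hard, do not tip the pots or the bottle, and disturb nothing else on the bench.

Things in the scene. Friction and masses are not known exactly. Their poses are not given: they have to be found in the camera images.
- balance: White housing of the two-tray balance, 150 x 360 x 45 mm, fixed to the bench; origin under its centre, y along the line of the two trays. The tray centres stand 115 mm to either side of the origin along y. In the middle a steel post 14 mm in diameter, top 110 mm above the bench, with a red band at the height of a level tray.
- tray_1 (a joint): Height of tray 1 from level, m: 0 level, positive up, stops at +-0.022. A steel plate 192 x 84 x 6 mm with two blue wells, its long side across the line of trays; level, the plate's upper face is 91 mm above the bench. Tray 1 always carries the bottle; it may be the left or the right one.
- tray_2 (a joint): Height of tray 2 (same plate, one blue and one orange well) from level, m. The trays stay horizontal and are coupled: one sinks as far as the other rises. They are sprung: 1 N more on one tray sinks it by 4 mm.
- tray_1_front_well (a point): Blue well of tray 1 nearer the robot, bore 61 mm, outside 73 mm; holds the bottle or the green pot; the point is the centre of the well's mouth, 22 mm above the well's floor (the tray plate), and moves with the tray.
- tray_1_back_well (a point): Blue well of tray 1 farther from the robot, same size; holds the other of the two; the point is the centre of the well's mouth, 22 mm above the well's floor (the tray plate), and moves with the tray.
- tray_2_pot_well (a point): Blue pot well of tray 2, bore 55 mm, outside 67 mm, holds the orange-banded pot; the point is the centre of the well's mouth, 22 mm above the well's floor (the tray plate), and moves with the tray.
- tray_2_empty_well (a point): Mark for the orange well, 22 mm above the tray plate (level with its top), moving with the tray. The well is a loose ring insert (bore 55, outside 67, height 22 mm, no lead-in): its true centre lies up to 7 mm off along the tray's x and y, new each time, unmeasured. Pushed sideways by over 10 N it shifts. An upright pot within 1.5 mm of its centre drops in.
- pot_green_mid (a point): Screw-lid sample pot, white, with a green band on its label, 54 mm in diameter at the lid (the upper 14 mm), body 52 mm in diameter, 68 mm high, about 0.17 kg. The point is its centre, 34 mm above its underside; z up along its axis. Starts in a well; grasp it across the lid.
- pot_orange_mid (a point): Screw-lid sample pot, white, with an orange band on its label, 54 mm in diameter at the lid (the upper 14 mm), body 52 mm in diameter, 68 mm high, about 0.17 kg. The point is its centre, 34 mm above its underside; z up along its axis. Starts in a well; grasp it across the lid.
- bottle_mid (a point): Amber bottle with black cap, 58 mm in diameter, 118 mm high, about 0.34 kg (as much as both pots), in one of the wells of tray 1; the point is its centre, 59 mm above its underside, z up. Stays where it is.
- dropper_bottle: Bystander: small amber dropper bottle, 36 mm in diameter, 101 mm high; origin under its centre.
- tape_roll: Bystander: yellow tape roll lying flat, 68 mm in diameter, 19 mm high; origin under its centre.
- beaker_50: Bystander: small glass beaker, 44 mm in diameter, 55 mm high; origin under its centre.
- beaker_100: Bystander: glass beaker, 52 mm in diameter, 68 mm high; origin under its centre.
There are look-alikes about, which are no part of the job. What is shaped like the part that bears pot_green_mid but turquoise is not meant.

How it is judged (in metres and radians):
At the end, for the whole second after the job is handed in: The green-banded pot stands in the orange well and the orange-banded pot in the blue well of tray 2, and the bottle in its well on tray 1, each upright within 0.06 rad and down on the well's floor within 2.5 mm; both trays within 3 mm of level; all at rest and released (horizontal distance between pot_green_mid and tray_2_empty_well below 0.013 m and z of pot_green_mid in the frame of tray_2_empty_well between 0.0085 and 0.0145 m and angle between each of pot_green_mid, pot_orange_mid's own z axis and vertical below 0.06 rad and horizontal distance between pot_orange_mid and tray_2_pot_well below 0.005 m and z of pot_orange_mid in the frame of tray_2_pot_well between 0.0085 and 0.0145 m and ((horizontal distance between bottle_mid and tray_1_front_well below 0.006 m and z of bottle_mid in the frame of tray_1_front_well between 0.0335 and 0.0395 m and angle between bottle_mid's own z axis and vertical below 0.06 rad) or (horizontal distance between bottle_mid and tray_1_back_well below 0.006 m and z of bottle_mid in the frame of tray_1_back_well between 0.0335 and 0.0395 m and angle between bottle_mid's own z axis and vertical below 0.06 rad)) and value of joint tray_1 between -0.003 and 0.003 m and value of joint tray_2 between -0.003 and 0.003 m and linear speed of each of pot_green, pot_orange, bottle below 0.02 m/s); the robot touches nothing.
It fails at once if a pot, the bottle, the fingers or the arm presses on a tray or well with more than 18 N (contact force between any of pot_green, pot_orange, bottle, the fingers, the arm and tray_1 above 18 N or contact force between any of pot_green, pot_orange, bottle, the fingers, the arm and tray_2 above 18 N).
It fails at once if a pot or the bottle tips by more than 0.5 rad (angle between any of pot_green_mid, pot_orange_mid, bottle_mid's own z axis and vertical above 0.5 rad).
It fails at once if the bottle is lifted out of its well (z of bottle_mid in the frame of tray_1_front_well above 0.055 m).
It fails at once if a bystander is moved by more than 15 mm (distance of any of dropper_bottle, tape_roll, beaker_50, beaker_100 from where it was at the start of the episode above 0.015 m).
It also fails if it takes over 64 s, if anything falls off the work surface, if the arm or the gripper's body presses on something with over 40 N, if the wrist force passes 120 N, or if a joint passes its speed limit or range.

## Working session

There is one attempt and no reset: what is moved stays moved. The work goes in short steps, each a Python script; the robot and the scene stay as the last script left them, time stands still between calls to the robot, and variables do not carry over. Pictures are saved under pics/ and viewed, and the job is handed in when it is done.

```bash
ls; mkdir -p pics; python3 - <<'E'
from cell import robot, grip, kin, viewer
import cv2, numpy as np
print(robot.observe())
ims=[]
for c in ("scene","side","wrist"):
    im=viewer.read_camera(c); cv2.imwrite(f"pics/a_{c}.png",im[:,:,::-1]); 
    i=viewer.camera_info(c); print(c,i["camera_matrix"].tolist(),np.round(i["R"],3).tolist(),np.round(i["t"]).tolist())
E
```

```text
pics
{'t': 0.0, 'joints': array([ 1.11800952,  0.46839017, -0.01156548,  1.60362799,  0.00600843,
        1.07141101, -0.05631549]), 'joint_velocities': array([ 0.0010172 ,  0.00210309,  0.00126798,  0.00101358, -0.00121822,
        0.00052273,  0.00078678]), 'joint_torque': array([ 3.98420725e-04, -5.20579612e+01, -1.24006844e-02, -2.43744010e+01,
       -5.66899159e-02,  1.73150789e-02,  1.53717433e-04]), 'tcp_pos': array([ 258.6440346 , -595.67821225,  213.63010761]), 'tcp_rot': array([ 1.99606494,  0.41655916, -1.99710896]), 'contact_force': array([-0.77277348, -0.30367511,  0.40218135]), 'wrist_torque': array([ 0.01487152, -0.02261527,  0.00519245]), 'grip_width': 1.001276009573779}
scene [[496.8407289868448, 0.0, 321.1818015345644], [0.0, 496.8407289868448, 196.35755477520703], [0.0, 0.0, 1.0]] [[0.178, -0.984, -0.004], [-0.556, -0.097, -0.826], [0.812, 0.149, -0.564]] [-69.0, 406.0, 1220.0]
side [[484.6156135461001, 0.0, 320.14862754962115], [0.0, 484.6156135461001, 207.9843900407191], [0.0, 0.0, 1.0]] [[0.999, 0.034, 0.018], [0.03, -0.416, -0.909], [-0.023, 0.909, -0.416]] [-552.0, 92.0, 1444.0]
wrist [[309.70691628693146, 0.0, 316.2071361257949], [0.0, 309.70691628693146, 203.98662779816962], [0.0, 0.0, 1.0]] [[0.398, -0.917, -0.001], [-0.882, -0.383, 0.276], [-0.253, -0.109, -0.961]] [-650.0, -30.0, 391.0]
```

View pics/a_scene.png

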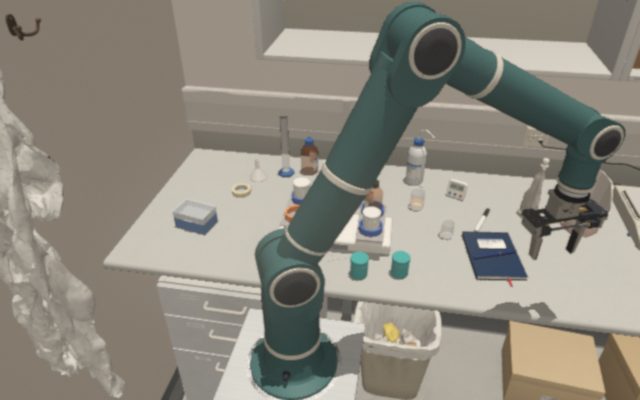

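View pics/a_side.png

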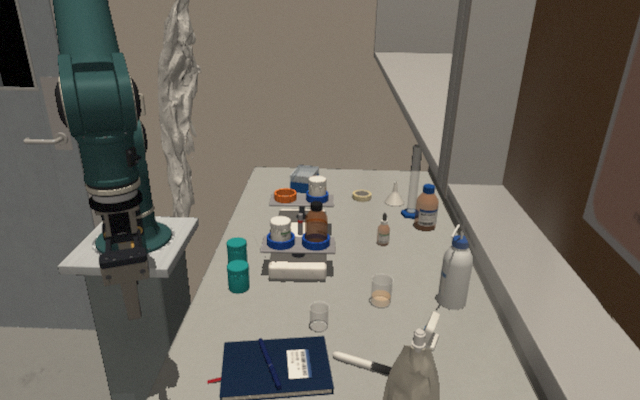

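View pics/a_wrist.png

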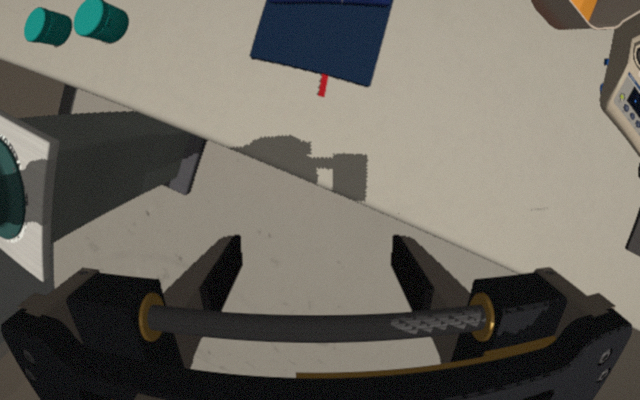

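The scene view shows white pots at (372,220) in the right tray, with the bottle behind it, and at (302,190) in the left tray. The orange ring is at about (292,214). Two turquoise look-alike pots stand on the bench at (360,265) and (400,265). I'll get positions from the networks.

```bash
cat > h.py <<'E'
from cell import robot, grip, kin, viewer
import cv2, numpy as np
from scipy.spatial.transform import Rotation as Rn
def pin(name,cam,info=None):
    i=info or viewer.camera_info(cam); R=np.array(i["R"]);t=np.array(i["t"])
    return [(round(d["confidence"],2),np.round(R.T@(np.array(d["at"])-t),1).tolist()) for d in viewer.pinpoint(name,cam)]
def down(psi):
    # tool x down; jaws (tool y) along (cos psi, sin psi,0)
    x=np.array([0,0,-1.]);y=np.array([np.cos(psi),np.sin(psi),0]);z=np.cross(x,y)
    return Rn.from_matrix(np.c_[x,y,z]).as_rotvec()
def snap(cam,fn,crop=None,s=1):
    i=viewer.camera_info(cam); im=viewer.read_camera(cam)
    o=im if crop is None else im[crop[1]:crop[3],crop[0]:crop[2]]
    if s!=1:o=cv2.resize(o,None,fx=s,fy=s,interpolation=cv2.INTER_CUBIC)
    cv2.imwrite(f"pics/{fn}.png",o[:,:,::-1]); return i,im
E
python3 - <<'E'
from h import *
print(Rn.from_rotvec(robot.observe()["tcp_rot"]).as_matrix().round(2).tolist())
snap("side","b_side",(220,160,360,290),5)
for c in ("side","scene"):
    viewer.read_camera(c)
    for n in ["balance","tray_1_front_well","tray_1_back_well","tray_2_pot_well","tray_2_empty_well","pot_green_mid","pot_orange_mid","bottle_mid","dropper_bottle","tape_roll","beaker_50","beaker_100"]:
        print(c,n,pin(n,c)[:3])
print(robot.observe()["t"])
E
```

```text
[[-0.0, 0.4, -0.92], [0.0, -0.92, -0.4], [-1.0, -0.0, 0.0]]
side balance [(0.32, [542.9, -140.0, 138.9])]
side tray_1_front_well [(0.83, [451.1, -141.6, 104.4])]
side tray_1_back_well [(0.81, [544.6, -138.2, 101.2])]
side tray_2_pot_well [(0.68, [538.0, 91.5, 129.0])]
side tray_2_empty_well [(0.97, [445.7, 90.5, 125.4])]
side pot_green_mid [(0.9, [355.0, -235.6, 30.6]), (0.59, [451.4, -137.0, 110.9]), (0.59, [329.9, -117.5, 35.9])]
side pot_orange_mid [(0.67, [541.7, 97.1, 135.6])]
side bottle_mid [(0.92, [541.9, -134.9, 138.0]), (0.62, [458.2, -138.9, 102.5]), (0.51, [708.1, -279.7, 1.5])]
side dropper_bottle [(0.82, [736.3, 19.0, 0.1]), (0.39, [542.5, -137.4, 138.1])]
side tape_roll [(0.5, [689.6, 356.8, 2.3])]
side beaker_50 [(0.7, [560.0, -376.4, -1.3]), (0.64, [708.4, -281.0, 3.7]), (0.27, [736.5, 21.5, 3.7])]
side beaker_100 [(0.7, [560.0, -376.4, -1.3]), (0.64, [708.4, -281.0, 3.7]), (0.27, [736.5, 21.5, 3.7])]
scene balance [(0.73, [498.1, -24.7, 4.5]), (0.33, [708.7, -286.9, 4.4])]
scene tray_1_front_well [(0.87, [458.2, -141.2, 100.9]), (0.22, [453.4, -138.1, 107.2])]
scene tray_1_back_well [(0.74, [691.6, 352.4, 3.2]), (0.58, [547.4, -141.9, 103.2])]
scene tray_2_pot_well [(0.84, [539.0, 93.0, 126.3]), (0.66, [710.0, -283.3, 3.4])]
scene tray_2_empty_well [(0.59, [456.7, -144.7, 103.7]), (0.52, [449.5, 93.9, 131.1])]
scene pot_green_mid [(0.68, [455.8, -140.7, 107.6]), (0.68, [334.4, -120.5, 32.5]), (0.65, [361.1, -234.4, 37.1])]
scene pot_orange_mid [(0.5, [542.4, 92.0, 138.4])]
scene bottle_mid [(0.6, [544.0, -139.4, 141.5])]
scene dropper_bottle [(0.45, [544.3, 92.6, 142.0]), (0.18, [564.8, -384.1, 3.8])]
scene tape_roll [(0.49, [692.6, 354.3, 2.7])]
scene beaker_50 [(0.64, [707.5, -283.7, 4.0]), (0.61, [563.5, -385.9, 3.9])]
scene beaker_100 [(0.64, [707.5, -283.7, 4.0]), (0.61, [563.5, -385.9, 3.9])]
1.5
```

View pics/b_side.png

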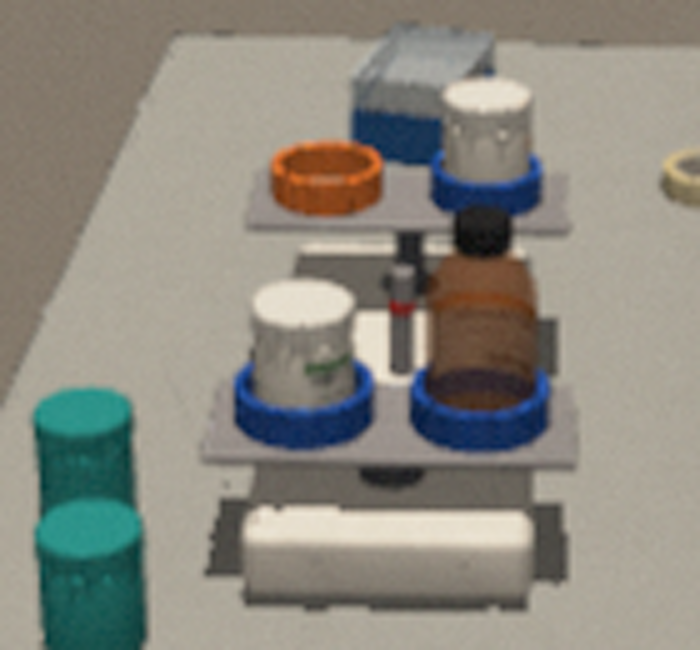

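The enlarged crop settles which pot is meant. The white pot at crop (300,345), side pixel (280,230), carries a green mark and shares its tray with the amber bottle, so it is the one to move. The two turquoise ones on the bench are look-alikes. The orange well is on the raised far tray, at crop (327,178). Next I'll view the pot and the ring with the wrist camera from the same relative pose.

```bash
python3 - <<'E'
from h import *
rot=down(-np.pi/2)
for p in ([447,92,200],[453,-140,200],[453,-140,130],[447,92,120]):
    q=kin.ik(p,rot); print(None if q is None else q.round(2))
robot.movep([447,92,235],rot); robot.hold(0.3)
print(robot.observe()["t"],robot.observe()["tcp_pos"])
i,_=snap("wrist","c_ring"); print(i); print(pin("tray_2_empty_well","wrist",i),pin("tray_2_pot_well","wrist",i))
robot.servo_line([453,-140,215],feed=200); robot.hold(0.3)
print(robot.observe()["t"],robot.observe()["tcp_pos"],robot.observe()["contact_force"])
i,_=snap("wrist","c_pot"); print(pin("pot_green_mid","wrist",i),pin("tray_1_front_well","wrist",i),pin("bottle_mid","wrist",i))
E
```

```text
[ 0.34  0.23 -0.69  2.04  0.18  0.93 -2.02]
[ 0.45  0.21 -0.25  2.02  0.06  0.92 -1.4 ]
[ 0.42  0.31 -0.22  2.08  0.1   0.76 -1.43]
[ 0.27  0.36 -0.63  2.11  0.31  0.76 -2.13]
4.325 [447.06831886  91.78731109 234.94042332]
{'camera_matrix': array([[309.70691629,   0.        , 316.20713613],
       [  0.        , 309.70691629, 203.9866278 ],
       [  0.        ,   0.        ,   1.        ]]), 'R': array([[-6.54104165e-04, -9.99999785e-01, -4.17209825e-05],
       [-9.61275374e-01,  6.17276516e-04,  2.75588960e-01],
       [-2.75588875e-01,  2.20369240e-04, -9.61275571e-01]]), 't': array([ 91.69780174, 393.93137358, 533.65918319])}
[(0.62, [445.3, 90.2, 128.0])] [(0.74, [708.8, -278.1, -0.5])]
6.0917 [ 453.06560439 -139.52884606  215.08813599] [0.40811285 0.37600651 0.13091726]
[(0.65, [334.5, -122.0, 31.5]), (0.62, [359.1, -238.8, 33.0])] [] []
```

```bash
sleep 20
```

```text
(no output)
```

View pics/c_ring.png

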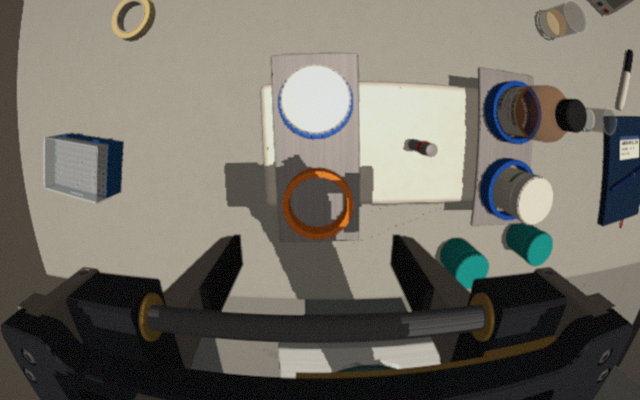

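View pics/c_pot.png

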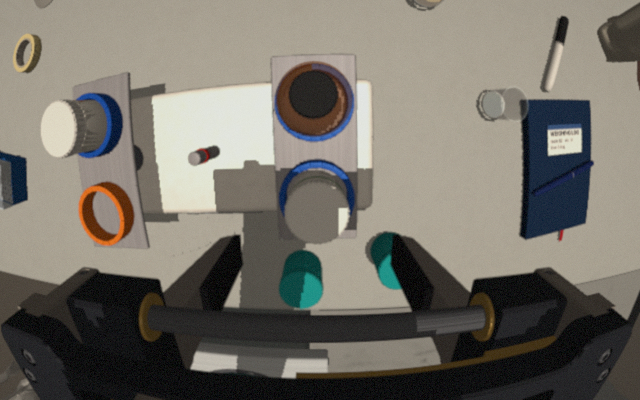

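The first view shows the orange ring at (318,203), with the orange pot behind it at (316,102). The second shows the green pot's lid at about (317,210), with the bottle at (314,100). I'll fit the known geometry to both.

```bash
cat > fit.py <<'E'
from h import *
from scipy.optimize import minimize
def proj(P,i):
    c=(np.array(i["R"])@np.asarray(P,float).T).T+np.array(i["t"]); K=i["camera_matrix"]
    r=np.hypot(c[:,0],c[:,1]); th=np.arctan2(r,c[:,2]); s=th/np.maximum(r,1e-9)
    return np.c_[K[0,0]*s*c[:,0]+K[0,2],K[1,1]*s*c[:,1]+K[1,2]]
A=np.linspace(0,2*np.pi,90,endpoint=False)
def circ(x,y,z,r): return np.c_[x+r*np.cos(A),y+r*np.sin(A),0*A+z]
def hullfit(mask,i,x0,r,h,fixz=None):
    cs=np.vstack(cv2.findContours(mask.astype(np.uint8),0,1)[0]); H=cv2.convexHull(cs).astype(np.float32)
    H=H[:,0,:]
    # dense points on hull
    n=len(H); D=np.vstack([H[k]+(H[(k+1)%n]-H[k])*t for k in range(n) for t in np.linspace(0,1,max(2,int(np.linalg.norm(H[(k+1)%n]-H[k])))) [:,None]]) if 0 else np.vstack([H[k]+(H[(k+1)%n]-H[k])*np.linspace(0,1,max(2,int(np.linalg.norm(H[(k+1)%n]-H[k]))+1))[:-1,None] for k in range(n)])
    def f(p):
        z=p[2] if fixz is None else fixz
        M=cv2.convexHull(np.vstack([proj(circ(p[0],p[1],z,r),i),proj(circ(p[0],p[1],z-h,r),i)]).astype(np.float32))
        d=np.array([cv2.pointPolygonTest(M,(float(a),float(b)),True) for a,b in D])
        d=d-0.3
        return np.mean(np.minimum(np.abs(d),3))
    o=minimize(f,x0 if fixz is None else x0[:2],method="Nelder-Mead",options=dict(xatol=.02,fatol=1e-4)); return o.x,o.fun
E
cat > an.py <<'E'
from fit import *
K=np.array([[309.70691629,0,316.20713613],[0,309.70691629,203.9866278],[0,0,1]])
R=np.array([[-6.54104165e-04,-9.99999785e-01,-4.17209825e-05],[-9.61275374e-01,6.17276516e-04,2.75588960e-01],[-2.75588875e-01,2.20369240e-04,-9.61275571e-01]])
t=np.array([91.69780174,393.93137358,533.65918319])
i=dict(camera_matrix=K,R=R,t=t)
# second pose: same orientation, translated TCP
d=np.array([453.0656-447.0683,-139.5288-91.7873,215.0881-234.9404])
j=dict(camera_matrix=K,R=R,t=t-R@d)
print("cam rel TCP",-R.T@t-[447.068,91.787,234.94])
im=cv2.imread("pics/c_ring.png"); hsv=cv2.cvtColor(im,cv2.COLOR_BGR2HSV)
m=cv2.inRange(hsv,(5,150,60),(17,255,255)); m[:165]=0;m[245:]=0;m[:,:275]=0;m[:,360:]=0
print("ring",hullfit(m,i,[447,92,126],33.5,22),[ (z,hullfit(m,i,[447,92,126],33.5,22,z)) for z in (124,126,128)])
v=im.copy()
p=hullfit(m,i,[447,92,126],33.5,22,126.3)[0]
for rr,z in ((33.5,126.3),(27.5,126.3),(27.5,104.3)):
  cv2.polylines(v,[np.round(proj(circ(p[0],p[1],z,rr),i)*16).astype(np.int32)],True,(0,255,0),1,shift=4)
v[m>0]=v[m>0]//2+np.array([100,0,0],np.uint8)
im2=cv2.imread("pics/c_pot.png"); hsv=cv2.cvtColor(im2,cv2.COLOR_BGR2HSV)
w=im2.copy(); P=np.array(__import__('sys').argv[1:4],float)
for rr,z in ((27,P[2]),(27,P[2]-14)):
  cv2.polylines(w,[np.round(proj(circ(P[0],P[1],z,rr),j)*16).astype(np.int32)],True,(0,255,0),1,shift=4)
for rr in (30.5,36.5):
  cv2.polylines(w,[np.round(proj(circ(P[0],P[1],P[2]-46,rr),j)*16).astype(np.int32)],True,(0,0,255),1,shift=4)
o=np.hstack([cv2.resize(a[150:250,260:370],None,fx=3.5,fy=3.5,interpolation=cv2.INTER_CUBIC) for a in (v,w)])
cv2.imwrite("pics/"+__import__('sys').argv[4]+".png",o)
E
python3 an.py 453 -140 146 d1
```

```text
cam rel TCP [ 78.73904231  -0.44998463 169.49422421]
ring (array([442.90010551,  90.24711969, 122.68559733]), np.float64(0.308648024380529)) [(124, (array([443.33336389,  90.11749934]), np.float64(0.3330565920953721))), (126, (array([443.96384124,  90.0793683 ]), np.float64(0.47418514234553144))), (128, (array([444.1617264,  90.1201578]), np.float64(0.705773876470238)))]
```

View pics/d1.png

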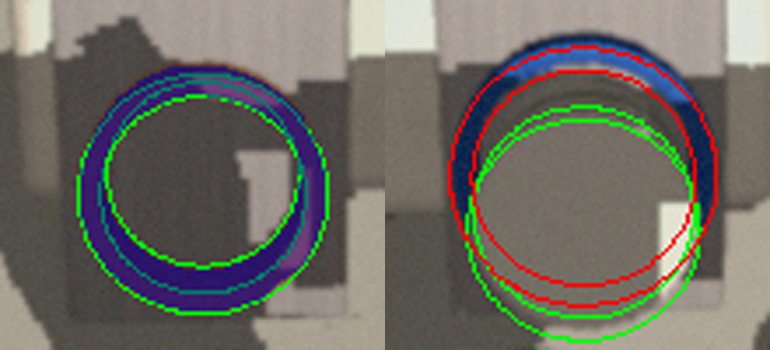

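```bash
python3 an.py 456.3 -140.2 143.5 d2 >/dev/null
```

```text
(no output)
```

View pics/d2.png

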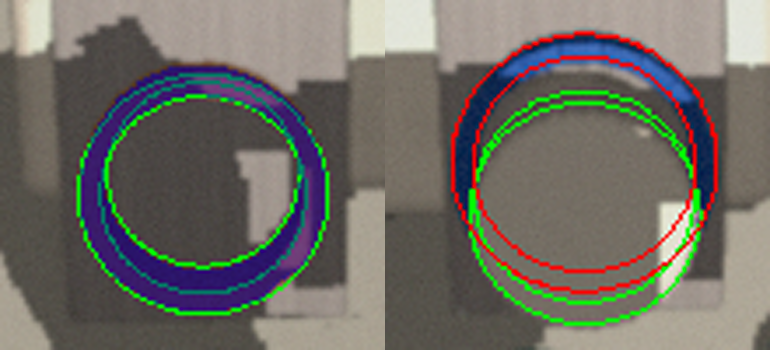

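The projected models lie on the edges: the pot is at about (456.7,-140.2) with its top near z 144, and the ring at about (443.4,90.1). Both come from the same camera pose, so any calibration bias cancels in the difference. Now the grasp.

```bash
python3 - <<'E'
from h import *
robot.servo_line([456.7,-140.2,180],feed=150)
robot.servo_line([456.7,-140.2,119.5],feed=80); robot.hold(0.2)
o=robot.observe();print(o["t"],o["tcp_pos"],o["contact_force"])
grip(0.3,20); o=robot.observe(); print(o["t"],o["grip_width"],o["contact_force"],o["tcp_pos"])
robot.servo_line([456.7,-140.2,225],feed=100); robot.hold(0.4)
for _ in range(6):
    robot.hold(0.05); o=robot.observe(); print(o["t"],o["grip_width"],o["contact_force"].round(2),o["wrist_torque"].round(3))
snap("wrist","e_held"); snap("side","e_side",(220,130,380,290),4)
E
```

```text
7.7833 [ 456.99669428 -140.34581712  119.94317158] [0.46400466 0.88062597 0.10569942]
8.45 0.5802189270591346 [ 0.44207671  0.68644737 -0.52428249] [ 456.69997263 -140.12123942  119.47856863]
10.1083 0.5831094313605247 [ 0.37  0.31 -1.74] [-0.041  0.017  0.021]
10.1583 0.5818177522540593 [ 0.83  0.57 -1.46] [ 0.061 -0.009  0.01 ]
10.2083 0.5836395765354679 [-0.16 -0.17 -2.15] [0.011 0.029 0.078]
10.2583 0.5803387793483401 [-0.37  0.1  -2.84] [ 0.058 -0.046 -0.002]
10.3083 0.5869503265019349 [ 0.69  0.09 -1.63] [0.085 0.025 0.   ]
10.3583 0.5813209021967889 [ 0.14 -0.27 -1.48] [ 0.027 -0.005 -0.024]
```

View pics/e_held.png

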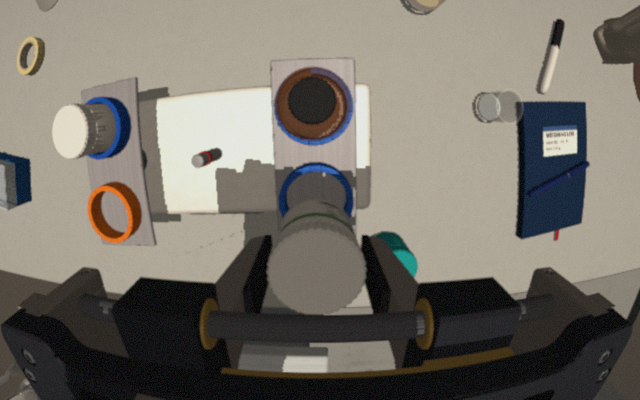

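View pics/e_side.png

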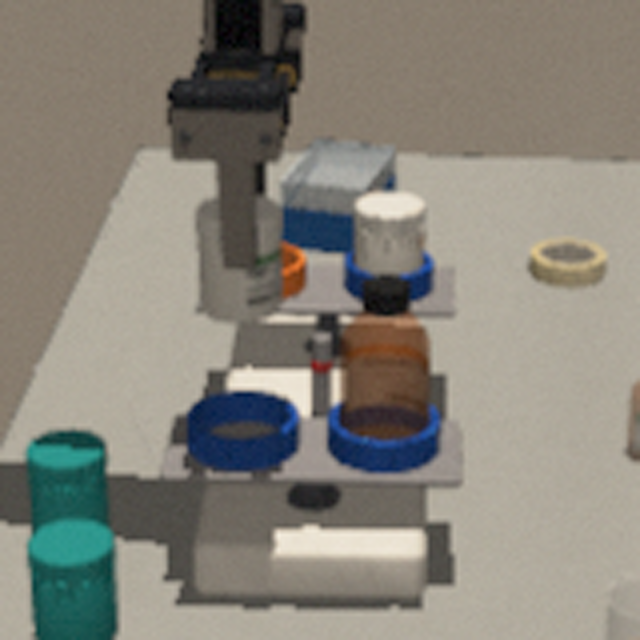

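The pot is held upright and hangs free, at about -1.8 N. Tray 1 has risen as expected. Now the approach over the ring and a gentle feel.

```bash
cat > feel.py <<'E'
from h import *
def fz(n=10):
    a=[];
    for _ in range(n):
        robot.hold(0.02); a.append(np.r_[robot.observe()["contact_force"],robot.observe()["wrist_torque"]])
    return np.mean(a,0)
E
python3 - <<'E'
from feel import *
grip(0.3,30)
robot.servo_line([443.3,90.2,210],feed=180)
robot.servo_line([443.3,90.2,172],feed=80); robot.hold(0.3)
b=fz(15); print(robot.observe()["t"],b.round(3))
snap("wrist","f_above")
for z in (160,156,152):
    robot.servo_line([443.3,90.2,z],feed=30); print(z,(fz(8)-b).round(3),robot.observe()["tcp_pos"].round(1))
    if fz(4)[2]-b[2]>2.5: break
snap("wrist","f_down"); snap("side","f_side",(220,130,380,290),4); print(robot.observe()["t"])
E
```

```text
13.2833 [ 3.100e-02 -1.660e-01 -1.649e+00  1.800e-02  1.000e-02  1.000e-03]
160 [ 0.08  -0.13   0.051 -0.007  0.039 -0.004] [443.3  90.2 160. ]
156 [ 0.138  0.137  1.232 -0.105 -0.02   0.013] [443.4  90.2 156. ]
152 [ 0.45  -0.359  2.309 -0.141 -0.069  0.038] [443.4  90.2 152. ]
15.15
```

View pics/f_down.png

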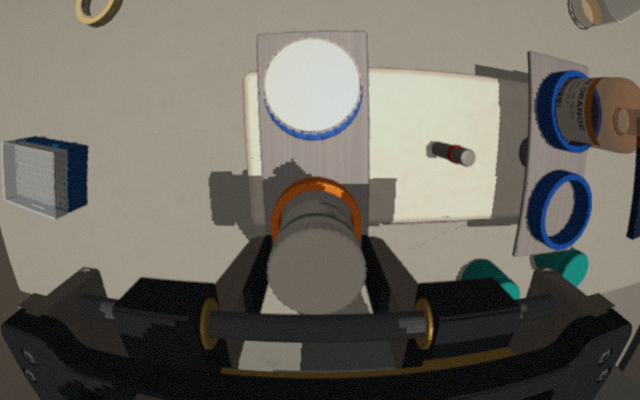

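View pics/f_side.png

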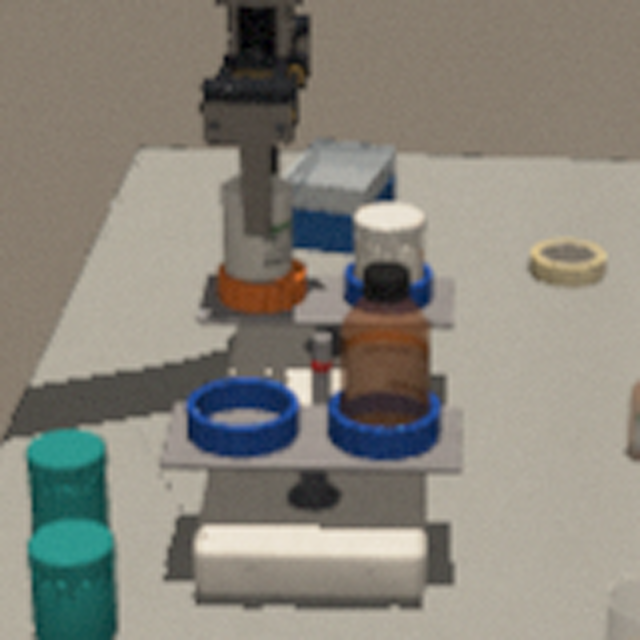

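The pot sits on the ring's rim at about 2.3 N, so it is slightly off centre. I'll zoom in on the overlap.

```bash
python3 - <<'E'
import cv2
a=cv2.imread("pics/f_down.png")[165:325,250:390]; b=cv2.imread("pics/f_above.png")[165:325,250:390]
f=lambda a:cv2.resize(cv2.convertScaleAbs(a,alpha=1.5),None,fx=2.8,fy=3.6,interpolation=cv2.INTER_CUBIC)
import numpy as np
cv2.imwrite("pics/g.png",np.hstack([f(a),f(b)]))
E
```

```text
(no output)
```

View pics/g.png

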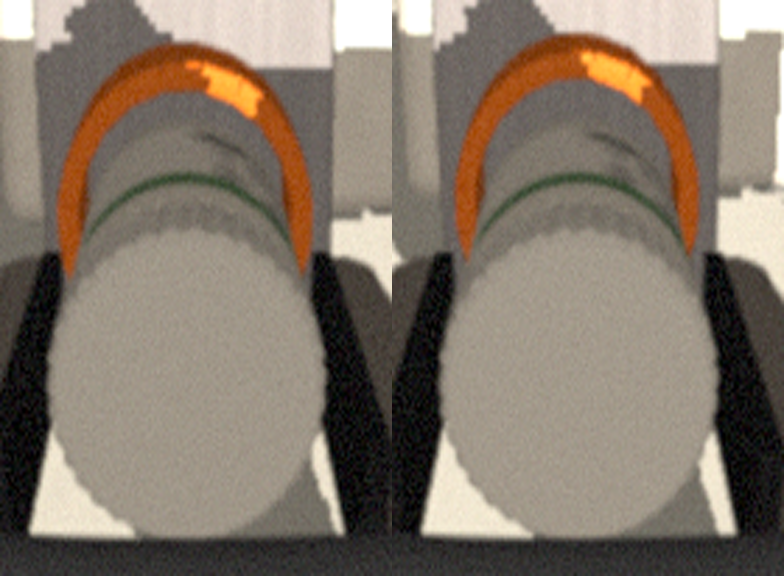

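```bash
cat > an2.py <<'E'
from fit import *
import sys
K=np.array([[309.70691629,0,316.20713613],[0,309.70691629,203.9866278],[0,0,1]])
R=np.array([[-6.54104165e-04,-9.99999785e-01,-4.17209825e-05],[-9.61275374e-01,6.17276516e-04,2.75588960e-01],[-2.75588875e-01,2.20369240e-04,-9.61275571e-01]])
def info(tcp): return dict(camera_matrix=K,R=R,t=-R@(np.array(tcp)+[78.739,-.45,169.494]))
fn,out=sys.argv[1:3]; tcp=eval(sys.argv[3]); i=info(tcp)
im=cv2.imread(f"pics/{fn}.png"); x0,y0,s=250,165,4
v=cv2.resize(cv2.convertScaleAbs(im[165:310,250:390],alpha=1.5),None,fx=s,fy=s,interpolation=cv2.INTER_CUBIC)
for c in sys.argv[4:]:
    x,y,z,r,col=eval(c); p=(proj(circ(x,y,z,r),i)-[x0-.5,y0-.5])*s
    cv2.polylines(v,[np.round(p).astype(np.int32)],True,col,1)
cv2.imwrite(f"pics/{out}.png",v)
E
# white: lid top & pot bottom; green: ring
python3 an2.py f_down g2 "[443.4,90.2,152]" "443.4,90.2,178.2,27,(255,255,0)" "443.4,90.2,110.2,26,(255,255,0)" "443.4,90.2,110.2,27.5,(0,255,0)" "443.4,90.2,110.2,33.5,(0,255,0)"
```

```text
(no output)
```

View pics/g2.png

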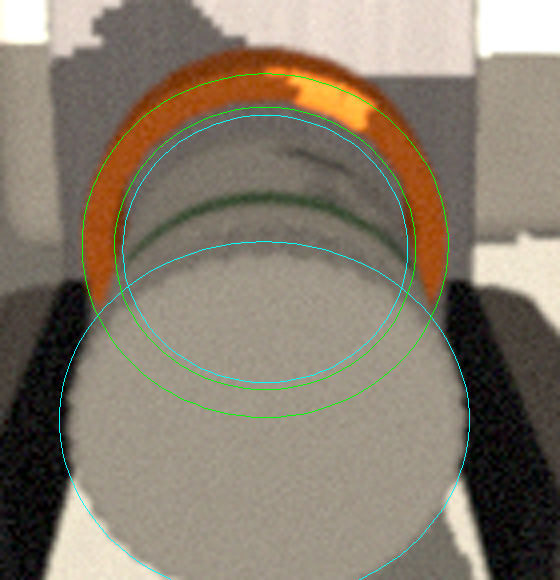

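```bash
sed -i 's/165:310/165:320/' an2.py
python3 an2.py f_down g3 "[443.4,90.2,152]" "441.7,90.2,175,27,(255,255,0)" "441.7,90.2,107,26,(255,255,0)" "440,90.2,107,26,(0,0,255)" "443.4,90.2,107.5,27.5,(0,255,0)" "443.4,90.2,107.5,33.5,(0,255,0)"
```

```text
(no output)
```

View pics/g3.png

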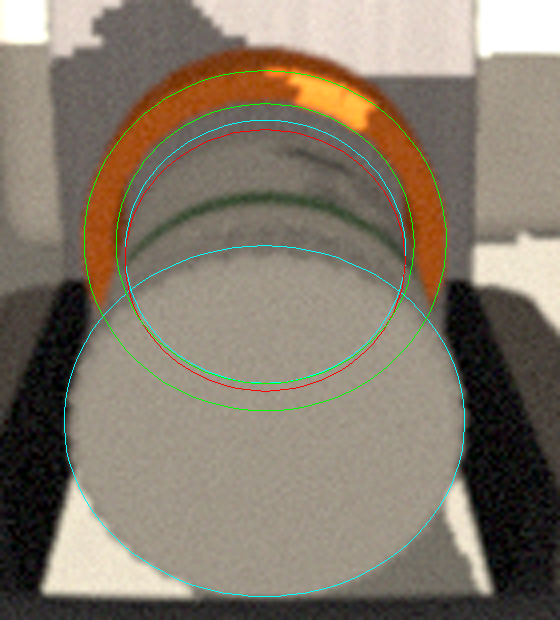

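The ring fits at x≈443.4. In the hand the pot's bottom is about 4 mm toward the robot and centred in y. I'll ease the press and slide along +x in small steps, watching for the force to drop.

```bash
python3 - <<'E'
from feel import *
b=np.array([.031,-.166,-1.649,.018,.010,.001])
robot.servo_line([443.4,90.2,156.5],feed=30)
for x in np.arange(444.4,450.5,1.0):
    robot.servo_line([x,90.2,156.5],feed=15); f=fz(8)-b; print(x,f.round(3))
    if f[2]<0.4: break
print(robot.observe()["t"])
if f[2]<0.4:
    robot.servo_line([x,90.2,152],feed=30); print(152,(fz(8)-b).round(3))
snap("wrist","h1"); print(robot.observe()["tcp_pos"].round(1))
E
python3 - <<'E'
E
```

```text
444.4 [-0.377  0.321  0.949  0.006  0.14   0.001]
445.4 [ 0.065 -0.088 -0.08  -0.012 -0.009 -0.009]
16.2167
152 [ 0.173  0.254 -0.254  0.016 -0.001 -0.017]
[445.4  90.2 152. ]
```

At x=445.4 the force vanished, and 4.5 mm lower it is still zero, so the pot is in the bore. I'll centre it a little and lower it until the tray carries it.

```bash
python3 - <<'E'
from feel import *
b=np.array([.031,-.166,-1.649,.018,.010,.001])
robot.servo_line([446.2,90.2,151],feed=15); print((fz(8)-b).round(3))
for z in (146,142,139,136,134,132.5):
    robot.servo_line([446.2,90.2,z],feed=30); f=fz(8)-b; print(z,f.round(3))
    if f[2]>3 or abs(f[0])>3 or abs(f[1])>3: break
snap("wrist","k1"); snap("side","k_side",(220,130,380,290),4); print(robot.observe()["t"])
E
```

```text
[-0.141  0.107 -0.23   0.023  0.028  0.005]
146 [ 0.073 -0.08   0.021  0.01   0.014  0.009]
142 [-0.035  0.145  0.098  0.02   0.009 -0.003]
139 [-0.143  0.165  0.237  0.024  0.013 -0.004]
136 [-0.343 -0.549  0.731 -0.14   0.051  0.005]
134 [-2.250e-01 -2.190e-01  1.468e+00 -1.620e-01  5.800e-02 -1.000e-03]
132.5 [-0.149 -0.435  1.5   -0.223  0.08  -0.022]
19.5833
```

View pics/k_side.png

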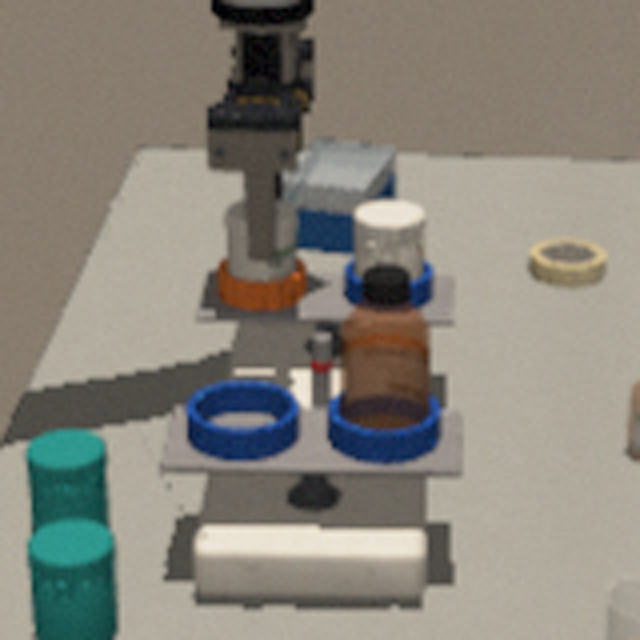

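View pics/k1.png

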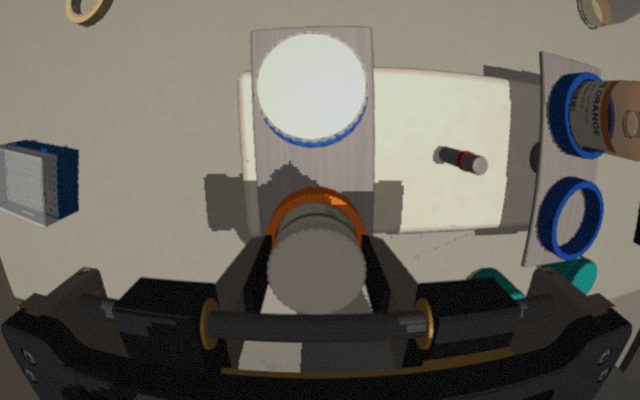

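The tray now carries the pot's full weight (+1.5 N), at the height expected for a fully seated pot. Releasing, retreating and checking.

```bash
python3 - <<'E'
from h import *
grip(1.0); robot.hold(0.2)
o=robot.observe();print(o["t"],o["grip_width"],o["contact_force"].round(2))
robot.servo_line([446.2,90.2,215],feed=60); robot.hold(0.5)
i,_=snap("wrist","m1"); snap("side","m_side",(220,130,380,290),4); print(robot.observe()["tcp_pos"])
viewer.read_camera("side"); viewer.read_camera("scene")
for c in("side","scene"):
  for n in ("pot_green_mid","tray_2_empty_well","pot_orange_mid","tray_2_pot_well","tray_1_back_well","bottle_mid"): print(c,n,pin(n,c)[:3])
E
```

```text
20.5 0.9988728277289163 [-0.13 -0.    0.07]
[446.1939004  90.2008226 214.9882768]
side pot_green_mid [(0.96, [355.3, -235.1, 32.4]), (0.83, [439.1, 94.2, 123.2]), (0.57, [331.4, -118.9, 38.5])]
side tray_2_empty_well [(0.69, [445.6, 91.4, 113.1])]
side pot_orange_mid [(0.61, [535.6, 96.1, 126.8])]
side tray_2_pot_well [(0.63, [534.2, 89.8, 112.4])]
side tray_1_back_well [(0.81, [545.5, -140.0, 112.9])]
side bottle_mid [(0.79, [542.6, -135.6, 154.5]), (0.16, [708.1, -280.4, 3.6])]
scene pot_green_mid [(0.82, [357.1, -237.4, 35.9]), (0.59, [332.6, -120.4, 36.8])]
scene tray_2_empty_well [(0.54, [566.7, -382.4, 1.6])]
scene pot_orange_mid [(0.18, [693.3, 357.0, 5.4])]
scene tray_2_pot_well []
scene tray_1_back_well [(0.82, [548.3, -138.4, 115.0]), (0.51, [708.4, -282.2, 3.3])]
scene bottle_mid [(0.63, [546.4, -137.3, 153.7])]
```

View pics/m_side.png

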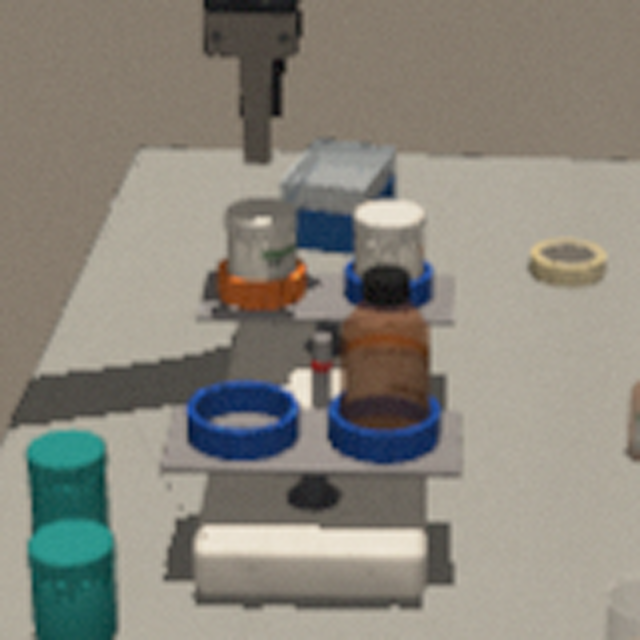

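View pics/m1.png

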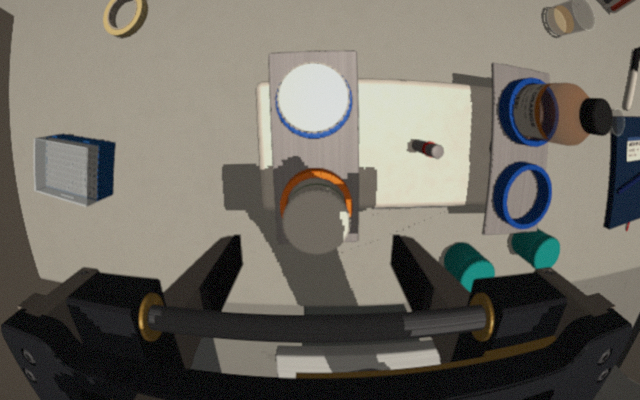

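Both pots stand upright at equal height in the side crop: lid tops at (261,208) and (391,210), well rims level. Both trays' well mouths read 112–115 mm against 113 mm when level. The gripper is clear, so I'm handing in.

```bash
python3 - <<'E'
from h import *
robot.hold(0.3); robot.job_done(); print(robot.observe()["t"])
E
```

```text
the job is handed in; nothing more can be done
the job is handed in; nothing more can be done
```

I moved the green-banded pot out of the tray with the bottle and into the orange well on the other tray, released it, and handed the job in at about 22 s.

**Finding the well:** The first try landed on the rim at about 2.3 N. A light slide about 2 mm along +x found the bore, and the pot then went down to the tray floor. The highest press I read was about 2.3 N, well under the 18 N limit.

**Last checks:**
- **Pots:** both stand upright with their lids at the same height, and the orange-banded pot is still in its well.
- **Trays:** the well mouths that the networks found on both trays read 112–115 mm, where level is 113 mm.
- **Bottle:** it is still in its well.
- **Gripper:** it was open, clear and reading no force.
- **Bystanders:** they looked unmoved in the pictures, but I did not measure them again at the end.

**What disagreed:**
- **Green pot position:** the side network put the pot's centre about 7 mm from the orange well's mark, partly from its own error. That is within the 13 mm allowed.
- **Scene camera:** its network did not find the pots or wells on tray 2, so those checks rest on the side and wrist pictures.
- **First ring estimate:** the camera offset I used for the first approach was about 2–3 mm out in x, which is why I had to feel for the well.

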